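Clamp a print block in the ratchet bench clamp

TASK

Stand the wooden print block, pattern up and lengthwise along the clamp, on the clamp's bed between the fixed fence and the jaw pad, and let go of it. Then pump the clamp's upright handle to and fro in full short strokes, one ratchet tooth at a time, until the block is firmly held against the fence, stop before it is overtightened, and leave the handle swung back at its home end. Move the jaw only by the handle, never by pushing the jaw itself, and leave the brayer, jar and tub where they are.

Things in the scene. Friction and masses are not known exactly. Their poses are not given: they have to be found in the camera images.
- clamp: Grey iron bench clamp fixed to the table. Origin on the table under it; x is the way the jaw closes (to the fence), y points to the handle's side, z up. Base plate x -220 to +175, y -55 to +45, 12 mm thick; its bare top before the fence is the bed. Fence: flat face at x = +150, 70 mm wide, top z = 48 mm. Only the handle stands higher than z = 67 mm.
- jaw: Moving jaw and toothed bar; axes as the clamp's. Origin = clamp's origin when fully open, moves along x (start 0-8, max 90 mm). Jaw block x -48 to -18, 60 wide, top z = 50 mm. A full stroke advances it one 8 mm tooth; a holding pin stops it going back (it may settle back 3 mm). In front it carries a sprung pad, 50 wide, z 16-44 mm, its face 34 mm ahead of the origin plus an unmeasured 0-36 mm.
- seat (a point): Where the block's centre is when it stands on the bed, end flush on the fence: 120 mm along the clamp's x, 18 mm above the bed, 30 mm above the table. Axes as the clamp's. With the block here, each tooth after the pad touches it adds about 16 N of clamping. Firm is 10 to 36 N, best about 20 N; over 50 N at any moment bruises the block.
- block_center (a point): Centre of the wooden print block, half-way up: 60 mm long (its x), 46 mm wide (its y), 36 mm high (z), with raised dark strips 1.5 mm thick on top; about 90 g. It starts standing on the table, pattern up; its two ends are alike.
- grip (a point): Point on the axis of the upright wooden handle at the end of the lever, 125 mm above the table. The handle is round, 24 mm thick, from z = 60 to z = 152 mm, free around it, standing on a flat steel lever (z 50 to 60 mm).
- pivot (a point): Upright axis on which the lever swings, 145 mm from the handle's axis; 55 mm above the table. Moving the handle takes 1 to 2 N while the jaw runs free. Held still at the far end of a stroke, it pushes back with about 0.2 N per newton of clamping, give or take 1 N of friction: 4 to 7 N there means firmly held, below 3 N not yet.
- lever (a joint): Lever angle, rad: 0 home end, 0.48 far end, hard stops at both. The handle lies from the pivot along the clamp's +y turned (0.24 - value) counter-clockwise seen from above: a power stroke goes about 69 mm towards the clamp's +x. From under 0.09 to over 0.39 gives one tooth. No return spring.
- brayer: Bystander: ink roller lying on the table, roller 100 mm long and 34 mm thick, handle 100 mm. Origin on the table under the roller's middle.
- jar: Bystander: closed paint jar, 64 mm thick, 85 mm high. Origin at the centre of its underside.
- tub: Bystander: open clear plastic tub, 110 x 110 x 60 mm. Origin at the centre of its underside.

How it is judged:
By the outcome, as a careful person would: the job done as asked, in the order asked, and still so for the second after the job is handed in, with the robot touching nothing.
It also fails if it takes over 72 s, if anything falls off the work surface, if the arm or the gripper's body presses on something with over 40 N, if the wrist force passes 120 N, or if a joint passes its speed limit or range.

ROBOT

A 6-joint arm with a two-finger parallel gripper is mounted at the origin on the work surface. World frame = base frame: x ahead of the robot, y to its left, z up, the work surface at z = 0. Lengths are in mm, angles in rad, forces in N, time in s.
With the tool pointing down it reaches from about 300 to 775 mm from the base axis. Payload 14.6 kg.
Tool frame: the origin (TCP) lies midway between the tips of the shut fingers; the grasp point (between the pads) lies 19 mm behind it; z points along the fingers, y is the direction in which the jaws open and shut (so a half turn about z gives the same grasp; the last joint's range is limited). The gripper opens to 94 mm and grips with 3 to 60 N. Pads are 16 mm wide; open, the fingers measure 119 mm over their backs; the gripper's body (75 mm by 177 mm) begins 78 mm behind the grasp point.
Start: joints at [-1.219, 0.3, 1.521, -0, 1.321, -0.067], TCP at [223.658, -502.46, 205.446] pointing down, gripper open.
Joint ranges: [-3.03, 3.03], [-0.79, 2.21], [0.23, 2.52], [-1.04, 4.18], [0, 3.07], [-2.55, 2.55]. Speed limits (rad/s): [2.22, 2.22, 2.57, 3.14, 3.14, 3.14].

INTERFACE

Orientations are given as [roll, pitch, yaw] about the fixed x, y, z axes, in that order (R = Rz(yaw) Ry(pitch) Rx(roll)).
In Python, from cell import manip gives the robot as it stands.
- The arm moves only by the tool play_rows, never from a script. Its argument "commands" is a list of rows, each an object of numbers: "x", "y", "z": the shift along the tool's x, y, z in m; "wx", "wy", "wz": the turn, a rotation vector about the tool's x, y, z in degrees; "grip": the opening, from 0 (shut) to 1 (fully open). In form: [{"x": .., "y": .., "z": .., "wx": .., "wy": .., "wz": .., "grip": ..}, ...]. A call has 1 to 20 rows; each row shifts and turns the commanded pose from where the row before left it, along the tool's axes as they then stand; what a row does not reach is not made up. A row lasts 1/8 s, in which the tool goes at most 62.5 mm and 10.7 degrees, less where a joint would pass 70% of its speed; a pose out of reach is approached as far as the arm can. A call is refused whole if a number of a shift passes 0.0625 or a number of a turn 10.7, either way. A call with a gripper value outside its range is refused whole. The fingers move at their own pace and stop on an object; "squeeze" is the grip in N (left out, the last holds). Time passes only in rows, so rows that do not move let the fingers close. It gives the time, the measured TCP pose, the force and the opening at its end, in the units of the state.
- manip.read_state(): the state, without advancing time (a new reading comes with each control period).
- manip.camera(name): name is "side" or "top"; returns (picture, depth): 480x640x3 uint8, red, green, blue; 480x640 float32, mm along the optical axis (not along the pixel's ray), 0 where there is no reading.
- manip.camera_info(name): a dict with "intrinsics" (3x3 intrinsics, pixels), "camera_from_world" (4x4, takes a point from world to camera coordinates). Camera axes: x right, y up, looking along -z (the intrinsics and any distortion apply to the point x, -y, -z); pixel columns grow to the right and rows downward; lengths in mm; the calibration is good to about 2 mm. A picture is of the moment at which its call begins. camera_info takes no time and is no camera call.
- manip.sign_off(): hands the job in, once; it reports no verdict.
The state is a dict: "clock": time; "joints": joint angles; "qd": joint speeds; "effort": joint torques, N m; "eef_pos": TCP position; "eef_rot": TCP orientation; "wrist_force": force on the tool from outside, world axes, zero at the start; "moment": the same for the moment, N m; "finger_gap": finger opening in mm.
Only numpy, scipy, OpenCV 4.12 (cv2) and the standard library are available. Lean on these libraries where they do the work, as an engineer would, in place of code of your own. Each camera call takes 0.05 s, during which the arm holds its last target.

## Working session

There is one attempt and no reset: what is moved stays moved. The work goes in short steps, Python scripts to look and compute and a tool call to move; the robot and the scene stay as the last step left them, time stands still between calls to the robot, and variables do not carry over. Pictures are saved under pics/ and viewed, and the job is handed in when it is done.

Besides the shell and the picture viewer there is one more tool, called after "Emit:" in YAML: its name, and indented under it one key for each argument. play_rows: Moves the arm, as the interface text tells. Its arguments: {"type":"object","properties":{"commands":{"type":"array"},"squeeze":{"type":"number"}},"required":["commands"]}

```bash
ls; mkdir -p pics
python3 - <<'E'
from cell import manip
import cv2,numpy as np
print(manip.read_state())
for n in ("top","side"):
    p,d=manip.camera(n); np.savez(f"pics/{n}0.npz",p=p,d=d)
    cv2.imwrite(f"pics/{n}0.png",p[:,:,::-1]); i=manip.camera_info(n); print(n,i)
E
```

```text
pics
{'clock': 0.0, 'joints': array([-1.21858865e+00,  3.00482561e-01,  1.52156421e+00, -9.41892578e-06,
        1.32074127e+00, -6.65996851e-02]), 'qd': array([-0.00042528, -0.00116034,  0.00267394,  0.00179878, -0.00112042,
        0.00058301]), 'effort': array([-1.19577420e-03, -5.31810594e+01, -3.52735627e+01,  7.07741152e-02,
        2.43823574e-02, -9.77616469e-05]), 'eef_pos': array([ 223.57185496, -502.21645299,  204.88719327]), 'eef_rot': array([-3.14039930e+00, -7.04509788e-05,  4.18809656e-01]), 'wrist_force': array([ 0.3070022 ,  0.27577169, -0.01662835]), 'moment': array([-0.05111391,  0.00674779, -0.01292715]), 'finger_gap': 94.12218602778185}
top {'intrinsics': array([[432.97471908,   0.        , 316.57204245],
       [  0.        , 432.97471908, 236.95444409],
       [  0.        ,   0.        ,   1.        ]]), 'camera_from_world': array([[ 7.53268575e-04, -9.99591642e-01, -2.85653958e-02,
         2.19250470e+01],
       [ 9.83943116e-01, -4.35750494e-03,  1.78429138e-01,
        -5.95719766e+02],
       [-1.78480749e-01, -2.82411296e-02,  9.83538032e-01,
        -1.02321128e+03],
       [ 0.00000000e+00,  0.00000000e+00,  0.00000000e+00,
         1.00000000e+00]])}
side {'intrinsics': array([[434.14329703,   0.        , 316.76202811],
       [  0.        , 434.14329703, 243.12242567],
       [  0.        ,   0.        ,   1.        ]]), 'camera_from_world': array([[-9.90417725e-01, -1.38093465e-01, -1.71043322e-03,
         5.50857059e+02],
       [ 7.32394644e-02, -5.35698964e-01,  8.41226843e-01,
        -1.31161929e+02],
       [-1.17084207e-01,  8.33040704e-01,  5.40679640e-01,
        -9.86688614e+02],
       [ 0.00000000e+00,  0.00000000e+00,  0.00000000e+00,
         1.00000000e+00]])}
```

View pics/top0.png

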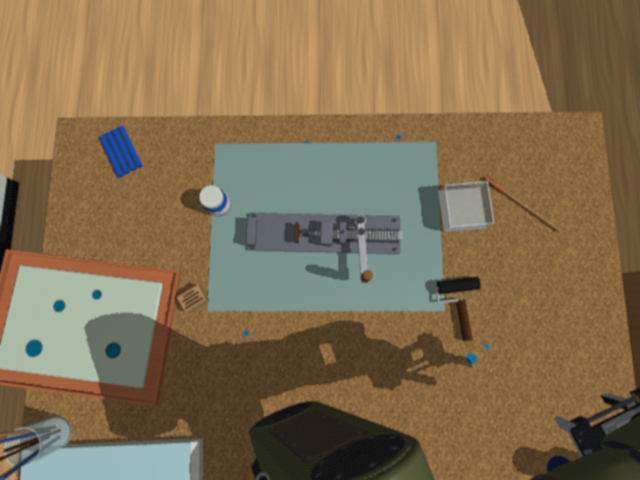

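View pics/side0.png

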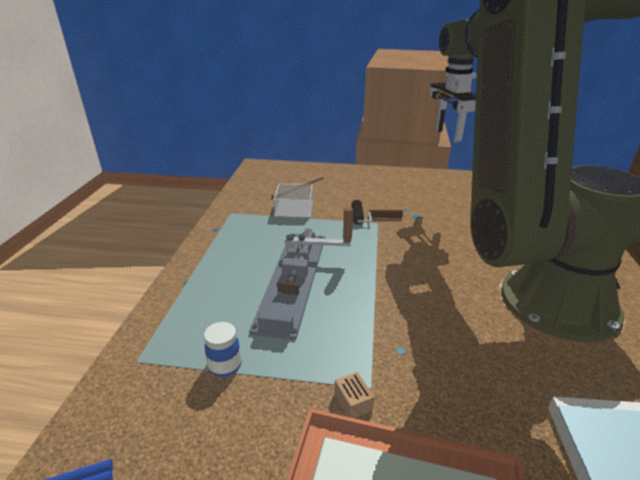

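The top view shows the clamp at cols 246–402, rows 212–255, with the fence on the left (world +y). The handle is at (367,276) and the block at (190,298). The jar is at (213,200), the tub at (467,206) and the brayer at (460,300). Next I'll measure their positions.

```bash
cat > h.py <<'E'
import numpy as np,cv2
from cell import manip
def world(n,d):
    i=manip.camera_info(n);K=i["intrinsics"];T=np.linalg.inv(i["camera_from_world"])
    v,u=np.mgrid[0:480,0:640]
    P=np.stack([(u-K[0,2])/K[0,0]*d,-(v-K[1,2])/K[1,1]*d,-d],-1)
    return P@T[:3,:3].T+T[:3,3]
def proj(n,p):
    i=manip.camera_info(n);K=i["intrinsics"];C=i["camera_from_world"]
    c=np.asarray(p)@C[:3,:3].T+C[:3,3]
    return np.stack([K[0,0]*c[...,0]/-c[...,2]+K[0,2],-K[1,1]*c[...,1]/-c[...,2]+K[1,2]],-1)
E
python3 - <<'E'
from h import *
for n,(x0,y0,x1,y1) in dict(top=(160,170,440,330),side=(190,180,430,430)).items():
    f=np.load(f"pics/{n}0.npz");p=f["p"];W=world(n,f["d"])
    s=min(800/(x1-x0),600/(y1-y0))
    cv2.imwrite(f"pics/{n}0z.png",cv2.resize(p[y0:y1,x0:x1,::-1],None,fx=s,fy=s,interpolation=cv2.INTER_CUBIC))
    ok=f["d"]>0
    def rep(name,box,zr):
        a,b,c,e=box
        m=ok.copy()*0; m[b:e,a:c]=1
        m=(m>0)&ok&(W[...,2]>zr[0])&(W[...,2]<zr[1])
        q=W[m]; 
        if len(q)<4: print(n,name,len(q));return
        r=cv2.minAreaRect(q[:,:2].astype(np.float32))
        print(n,name,len(q),"c",np.round(r[0],1),"sz",np.round(r[1],1),round(r[2],1),"z",np.round(np.percentile(q[:,2],[2,50,98]),1),"mean",q.mean(0).round(1))
    if n=="top":
        rep("block",(165,275,215,320),(30,45))
        rep("base",(235,200,410,265),(7,18))
        rep("fence",(235,200,275,265),(42,55))
        rep("jawpad",(275,200,312,265),(30,52))
        rep("jawblock",(312,200,338,265),(44,56))
        rep("handle",(345,255,385,295),(120,165))
        rep("lever",(345,205,385,295),(48,66))
        rep("table",(220,265,340,300),(-10,10))
        rep("jar",(190,175,240,220),(70,100))
    else:
        rep("block",(325,365,385,425),(30,45))
        rep("handle",(335,200,365,245),(120,165))
        rep("fence",(250,290,310,345),(42,55))
        rep("base",(240,230,330,345),(7,18))
        rep("jawblock",(270,250,312,280),(44,56))
E
```

```text
top block 459 c [446.8 332.9] sz [47.1 60.9] 31.5 z [33.  37.5 42.2] mean [446.5 332.4  37.5]
top base 3942 c [618.    8.2] sz [449.6 170.5] 89.6 z [ 7.4 12.8 17. ] mean [616.1  20.7  12.7]
top fence 240 c [615.6 188.2] sz [22.7 68.1] 89.5 z [44.2 49.2 52.6] mean [615.1 187.6  48.9]
top jawpad 136 c [612.3  56.8] sz [48.7 42.8] 0.6 z [32.5 42.8 48.4] mean [610.9  64.   42. ]
top jawblock 282 c [610.3   7.5] sz [50.3 59.5] 89.1 z [46.  50.3 54.6] mean [610.4  -2.8  50.4]
top handle 98 c [492.4 -94.2] sz [22.1 21.2] 85.7 z [126.9 151.9 156.2] mean [492.1 -93.7 149.7]
top lever 401 c [567.9 -75.9] sz [169.9  51.6] 1.6 z [54.  60.6 65.1] mean [573.7 -88.   60.5]
top table 4190 c [488.5 118.7] sz [308.3  87.8] 90.0 z [-1.1  3.   7.3] mean [488.1 117.4   3. ]
top jar 424 c [695.2 282.8] sz [55.5 55.3] 14.3 z [75.9 86.1 90. ] mean [693.8 281.5  85.6]
side block 826 c [446.  334.2] sz [46.7 61.8] 32.3 z [31.2 35.1 37.7] mean [446.  336.7  35. ]
side handle 135 c [493.6 -92.2] sz [23.3 22.3] 30.9 z [121.4 140.  151.4] mean [493.3 -87.7 138.7]
side fence 296 c [615.7 189.7] sz [23.9 69.3] 89.1 z [42.5 46.5 49. ] mean [614.8 191.6  46.2]
side base 2345 c [615.8   6. ] sz [399.1 100.7] 88.4 z [ 7.8 10.6 16.6] mean [613.1  65.6  10.8]
side jawblock 324 c [610.3 -16.9] sz [59.5 64.6] 0.3 z [44.6 48.7 55.2] mean [609.1 -13.   49.4]
```

View pics/top0z.png

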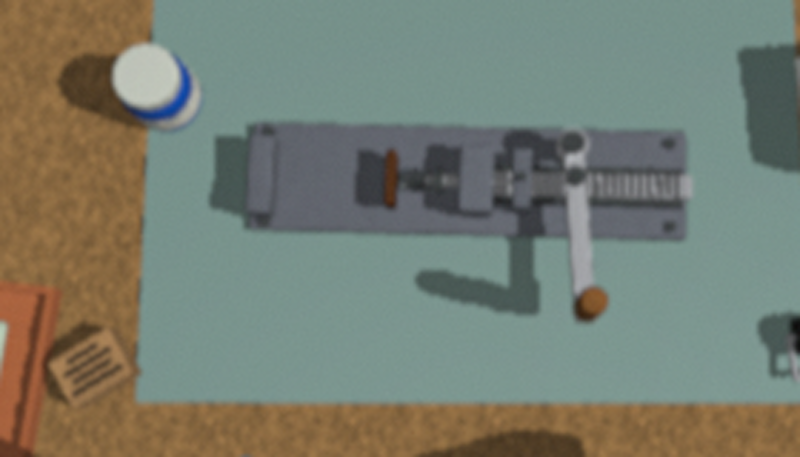

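View pics/side0z.png

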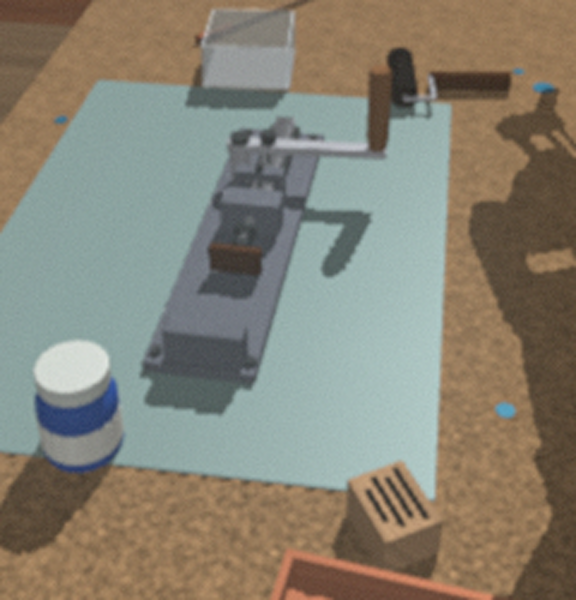

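Both views agree on these values:
- **Block:** centre about (446,333.5), long axis about 122°.
- **Clamp:** origin about (611,28), yaw about 88.5°.
- **Handle:** (493,-93).

Before moving I'll check the pivot, the pad gap and the tray next to the block.

Run:
```python
from h import *
f=np.load("pics/top0.npz");W=world("top",f["d"])
def ray(n,uv,z):
    i=manip.camera_info(n);K=i["intrinsics"];T=np.linalg.inv(i["camera_from_world"])
    d=T[:3,:3]@np.array([(uv[0]-K[0,2])/K[0,0],-(uv[1]-K[1,2])/K[1,1],-1]);return (T[:3,3]+d*(z-T[2,3])/d[2]).round(1)
Z=lambda x,y:(160+x/2.857,170+y/2.857)
S=lambda x,y:(190+x/2.4,180+y/2.4)
print("base corners top",[ray("top",Z(*c),12) for c in [(248,122),(246,228),(686,130),(686,240)]])
print("pivot",ray("top",Z(572,142),66), "lever pts",ray("top",Z(572,142),60))
print("fence face top edge",ray("top",Z(274,135),48),ray("top",Z(271,215),48))
print("fence face base",ray("top",Z(276,180),48))
print("fence top side near/far edge", ray("side",S(168,320),48),ray("side",S(247,325),48))
print("pad face top",ray("top",Z(386,152),44),ray("top",Z(385,206),44))
print("pad side",ray("side",S(211,250),44),ray("side",S(261,254),44))
print("handle top",ray("top",Z(593,300),152))
# tray points height
m=(W[...,0]>330)&(W[...,0]<520)&(W[...,1]>355)&(W[...,1]<420)
print("tray z",np.percentile(W[m][:,2],[5,50,98]).round(1), "min y of z>12", W[m&(W[...,2]>12)][:,1].min() if (m&(W[...,2]>12)).any() else None)
```

```text
base corners top [array([668.9, 205.3,  12. ]), array([570.4, 204.2,  12. ]), array([ 659. , -194.8,   12. ]), array([ 558.2, -191.4,   12. ])]
pivot [636.4 -87.3  66. ] lever pts [637.7 -87.7  60. ]
fence face top edge [648.2 174.8  48. ] [576.4 175.6  48. ]
fence face base [607.6 172.   48. ]
fence top side near/far edge [646.7 185.3  48. ] [579.3 182.3  48. ]
pad face top [633.1  75.5  44. ] [584.7  75.9  44. ]
pad side [632.3  81.7  44. ] [585.2  81.2  44. ]
handle top [491.8 -95.  152. ]
tray z [-1.1  6.  34.6] min y of z>12 355.08298880636625
```

The pivot is near (637,-87.5), so the lever is partly swung at about 0.17 rad, and home puts the grip at about (495,-118). I'll move over the block first.

Emit:
play_rows:
  commands:
    - {"x": 0.034, "y": -0.042, "grip": 0.7}
    - {"x": 0.034, "y": -0.042}
    - {"x": 0.034, "y": -0.042}
    - {"x": 0.034, "y": -0.042}
    - {"x": 0.034, "y": -0.042}
    - {"x": 0.034, "y": -0.042}
    - {"x": 0.034, "y": -0.042}
    - {"x": 0.034, "y": -0.042}
    - {"x": 0.034, "y": -0.042}
    - {"x": 0.034, "y": -0.042}
    - {"x": 0.034, "y": -0.042}
    - {"x": 0.034, "y": -0.042}
    - {"x": 0.034, "y": -0.042}
    - {"x": 0.034, "y": -0.042}
    - {"x": 0.034, "y": -0.042}
    - {"x": 0.034, "y": -0.042}

```text
$.commands[0]: bad value
```

Emit:
play_rows:
  commands:
    - {"wz": -9.8, "z": 0.01}
    - {"wz": -9.8, "z": 0.01}
    - {"wz": -9.8, "z": 0.01}
    - {"wz": -9.8, "z": 0.01}
    - {"wz": -9.8, "z": 0.01}
    - {"wz": -9.8, "z": 0.01}
    - {"wz": -9.8, "z": 0.01}
    - {"wz": -9.8, "z": 0.01}
    - {"wz": -9.8, "z": 0.01}
    - {"wz": -9.8, "z": 0.01}
    - {}
    - {}

```text
$.commands[0]: bad value
```

Emit:
play_rows:
  commands:
    - {"x": 0.034, "y": -0.042, "z": 0, "wx": 0, "wy": 0, "wz": 0, "grip": 0.7}
    - {"x": 0.034, "y": -0.042, "z": 0, "wx": 0, "wy": 0, "wz": 0, "grip": 0.7}
    - {"x": 0.034, "y": -0.042, "z": 0, "wx": 0, "wy": 0, "wz": 0, "grip": 0.7}
    - {"x": 0.034, "y": -0.042, "z": 0, "wx": 0, "wy": 0, "wz": 0, "grip": 0.7}
    - {"x": 0.034, "y": -0.042, "z": 0, "wx": 0, "wy": 0, "wz": 0, "grip": 0.7}
    - {"x": 0.034, "y": -0.042, "z": 0, "wx": 0, "wy": 0, "wz": 0, "grip": 0.7}
    - {"x": 0.034, "y": -0.042, "z": 0, "wx": 0, "wy": 0, "wz": 0, "grip": 0.7}
    - {"x": 0.034, "y": -0.042, "z": 0, "wx": 0, "wy": 0, "wz": 0, "grip": 0.7}
    - {"x": 0.034, "y": -0.042, "z": 0, "wx": 0, "wy": 0, "wz": 0, "grip": 0.7}
    - {"x": 0.034, "y": -0.042, "z": 0, "wx": 0, "wy": 0, "wz": 0, "grip": 0.7}
    - {"x": 0.034, "y": -0.042, "z": 0, "wx": 0, "wy": 0, "wz": 0, "grip": 0.7}
    - {"x": 0.034, "y": -0.042, "z": 0, "wx": 0, "wy": 0, "wz": 0, "grip": 0.7}
    - {"x": 0.034, "y": -0.042, "z": 0, "wx": 0, "wy": 0, "wz": 0, "grip": 0.7}
    - {"x": 0.034, "y": -0.042, "z": 0, "wx": 0, "wy": 0, "wz": 0, "grip": 0.7}
    - {"x": 0.034, "y": -0.042, "z": 0, "wx": 0, "wy": 0, "wz": 0, "grip": 0.7}
    - {"x": 0.034, "y": -0.042, "z": 0, "wx": 0, "wy": 0, "wz": 0, "grip": 0.7}

```text
clock: 2.1
eef_pos: [447.4, 334.5, 205.1]
eef_rot: [3.141, 0.0, 0.419]
wrist_force: [-0.1, 0.0, 1.1]
finger_gap: 66.0
```

Emit:
play_rows:
  commands:
    - {"x": 0, "y": 0, "z": 0.01, "wx": 0, "wy": 0, "wz": -9.8, "grip": 0.7}
    - {"x": 0, "y": 0, "z": 0.01, "wx": 0, "wy": 0, "wz": -9.8, "grip": 0.7}
    - {"x": 0, "y": 0, "z": 0.01, "wx": 0, "wy": 0, "wz": -9.8, "grip": 0.7}
    - {"x": 0, "y": 0, "z": 0.01, "wx": 0, "wy": 0, "wz": -9.8, "grip": 0.7}
    - {"x": 0, "y": 0, "z": 0.01, "wx": 0, "wy": 0, "wz": -9.8, "grip": 0.7}
    - {"x": 0, "y": 0, "z": 0.01, "wx": 0, "wy": 0, "wz": -9.8, "grip": 0.7}
    - {"x": 0, "y": 0, "z": 0.01, "wx": 0, "wy": 0, "wz": -9.8, "grip": 0.7}
    - {"x": 0, "y": 0, "z": 0.01, "wx": 0, "wy": 0, "wz": -9.8, "grip": 0.7}
    - {"x": 0, "y": 0, "z": 0.01, "wx": 0, "wy": 0, "wz": -9.8, "grip": 0.7}
    - {"x": 0, "y": 0, "z": 0.01, "wx": 0, "wy": 0, "wz": -9.8, "grip": 0.7}
    - {"x": 0, "y": 0, "z": 0, "wx": 0, "wy": 0, "wz": 0, "grip": 0.7}

```text
clock: 3.48
eef_pos: [446.9, 332.4, 104.6]
eef_rot: [-3.14, 0.0, 2.128]
wrist_force: [0.4, -0.3, 0.4]
finger_gap: 65.7
```

Run:
```python
from h import *
s=manip.read_state();print(s["eef_pos"].round(1),s["eef_rot"].round(3),s["joints"].round(2))
p,d=manip.camera("side");cv2.imwrite("pics/s1.png",cv2.resize(p[250:480,240:520,::-1],None,fx=2.6,fy=2.6))
```

```text
[446.9 332.4 104.6] [-3.14   0.     2.128] [ 0.57  0.42  1.61 -0.    1.12  0.02]
```

View pics/s1.png

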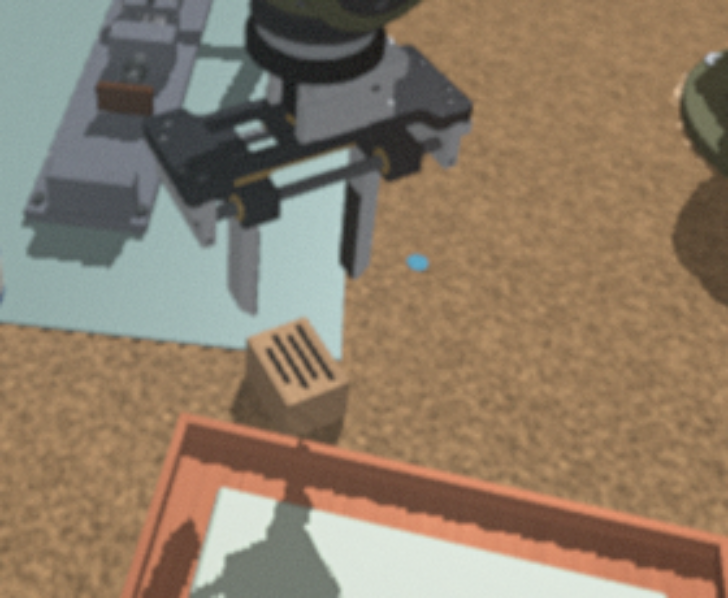

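The fingers straddle the block on its 46 mm width, with pads parallel to the sides and the tray low and clear. I'll descend and grip.

Emit:
play_rows:
  commands:
    - {"x": 0, "y": 0, "z": 0.025, "wx": 0, "wy": 0, "wz": 0, "grip": 0.7}
    - {"x": 0.001, "y": 0, "z": 0.025, "wx": 0, "wy": 0, "wz": 0, "grip": 0.7}
    - {"x": 0, "y": 0, "z": 0.025, "wx": 0, "wy": 0, "wz": 0, "grip": 0.7}
    - {"x": 0, "y": 0, "z": 0.015, "wx": 0, "wy": 0, "wz": 0, "grip": 0.7}
    - {"x": 0, "y": 0, "z": 0.008, "wx": 0, "wy": 0, "wz": 0, "grip": 0.7}
    - {"x": 0, "y": 0, "z": 0, "wx": 0, "wy": 0, "wz": 0, "grip": 0.7}
    - {"x": 0, "y": 0, "z": 0, "wx": 0, "wy": 0, "wz": 0, "grip": 0.4}
    - {"x": 0, "y": 0, "z": 0, "wx": 0, "wy": 0, "wz": 0, "grip": 0.4}
    - {"x": 0, "y": 0, "z": 0, "wx": 0, "wy": 0, "wz": 0, "grip": 0.4}
    - {"x": 0, "y": 0, "z": 0, "wx": 0, "wy": 0, "wz": 0, "grip": 0.4}
  squeeze: 15

```text
clock: 4.78
eef_pos: [447.0, 333.6, 8.0]
eef_rot: [3.141, -0.0, 2.129]
wrist_force: [-2.3, -1.7, 6.3]
finger_gap: 46.1
```

Emit:
play_rows:
  commands:
    - {"x": 0, "y": 0, "z": -0.02, "wx": 0, "wy": 0, "wz": 0, "grip": 0.4}
    - {"x": 0, "y": 0, "z": -0.03, "wx": 0, "wy": 0, "wz": 0, "grip": 0.4}
    - {"x": 0, "y": 0, "z": -0.03, "wx": 0, "wy": 0, "wz": 0, "grip": 0.4}
    - {"x": 0, "y": 0, "z": -0.03, "wx": 0, "wy": 0, "wz": 8.4, "grip": 0.4}
    - {"x": 0, "y": 0, "z": 0, "wx": 0, "wy": 0, "wz": 8.4, "grip": 0.4}
    - {"x": 0, "y": 0, "z": 0, "wx": 0, "wy": 0, "wz": 8.4, "grip": 0.4}
    - {"x": 0, "y": 0, "z": 0, "wx": 0, "wy": 0, "wz": 8.3, "grip": 0.4}
    - {"x": -0.031, "y": 0.0286, "z": 0, "wx": 0, "wy": 0, "wz": 0, "grip": 0.4}
    - {"x": -0.031, "y": 0.0286, "z": 0, "wx": 0, "wy": 0, "wz": 0, "grip": 0.4}
    - {"x": -0.031, "y": 0.0286, "z": 0, "wx": 0, "wy": 0, "wz": 0, "grip": 0.4}
    - {"x": -0.031, "y": 0.0286, "z": 0, "wx": 0, "wy": 0, "wz": 0, "grip": 0.4}
    - {"x": -0.031, "y": 0.0286, "z": 0, "wx": 0, "wy": 0, "wz": 0, "grip": 0.4}
    - {"x": -0.031, "y": 0.0286, "z": 0, "wx": 0, "wy": 0, "wz": 0, "grip": 0.4}
    - {"x": 0, "y": 0, "z": 0, "wx": 0, "wy": 0, "wz": 0, "grip": 0.4}
    - {"x": 0, "y": 0, "z": 0, "wx": 0, "wy": 0, "wz": 0, "grip": 0.4}

```text
clock: 6.65
eef_pos: [613.1, 143.4, 117.1]
eef_rot: [-3.141, -0.0, 1.544]
wrist_force: [0.0, 0.6, -0.6]
finger_gap: 45.9
```

Run:
```python
from h import *
s=manip.read_state();print(s["eef_pos"].round(1),s["eef_rot"].round(3),s["wrist_force"].round(1))
p,d=manip.camera("side");cv2.imwrite("pics/s2.png",cv2.resize(p[180:400,190:470,::-1],None,fx=2.7,fy=2.7))
```

```text
[613.1 143.4 117.1] [-3.141 -0.     1.544] [ 0.   0.6 -0.6]
```

View pics/s2.png

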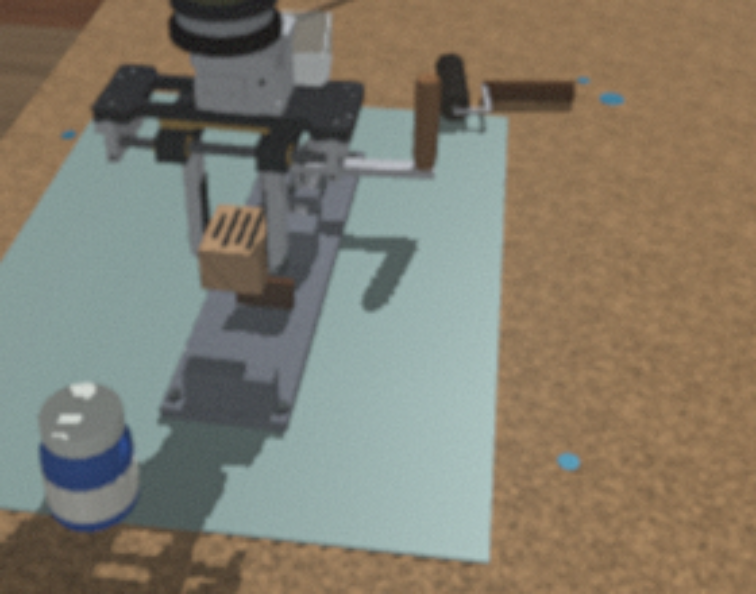

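The block is held level and pattern up at image (235,245), between the pad and the fence. I'll lower it to the bed.

Emit:
play_rows:
  commands:
    - {"x": 0, "y": 0, "z": 0.03, "wx": 0, "wy": 0, "wz": 0, "grip": 0.4}
    - {"x": 0, "y": 0, "z": 0.03, "wx": 0, "wy": 0, "wz": 0, "grip": 0.4}
    - {"x": 0, "y": 0, "z": 0.02, "wx": 0, "wy": 0, "wz": 0, "grip": 0.4}
    - {"x": 0, "y": 0, "z": 0.01, "wx": 0, "wy": 0, "wz": 0, "grip": 0.4}
    - {"x": 0, "y": 0, "z": 0.005, "wx": 0, "wy": 0, "wz": 0, "grip": 0.4}
    - {"x": 0, "y": 0, "z": 0, "wx": 0, "wy": 0, "wz": 0, "grip": 0.4}
    - {"x": 0, "y": 0, "z": 0, "wx": 0, "wy": 0, "wz": 0, "grip": 0.4}

```text
clock: 7.58
eef_pos: [613.9, 143.2, 23.2]
eef_rot: [3.14, -0.0, 1.544]
wrist_force: [-0.1, 0.7, -1.0]
finger_gap: 46.0
```

Emit:
play_rows:
  commands:
    - {"x": 0, "y": 0, "z": 0.002, "wx": 0, "wy": 0, "wz": 0, "grip": 0.4}
    - {"x": 0.002, "y": 0, "z": 0, "wx": 0, "wy": 0, "wz": 0, "grip": 0.4}
    - {"x": 0.001, "y": 0, "z": 0, "wx": 0, "wy": 0, "wz": 0, "grip": 0.4}
    - {"x": 0, "y": 0, "z": 0, "wx": 0, "wy": 0, "wz": 0, "grip": 0.4}

```text
clock: 8.07
eef_pos: [613.6, 146.2, 20.5]
eef_rot: [3.141, -0.0, 1.545]
wrist_force: [0.2, -0.5, -1.6]
finger_gap: 46.1
```

Emit:
play_rows:
  commands:
    - {"x": 0.001, "y": 0, "z": 0, "wx": 0, "wy": 0, "wz": 0, "grip": 0.4}
    - {"x": 0, "y": 0, "z": 0, "wx": 0, "wy": 0, "wz": 0, "grip": 0.4}

```text
clock: 8.32
eef_pos: [613.6, 146.3, 20.5]
eef_rot: [-3.141, 0.001, 1.544]
wrist_force: [-1.4, -5.2, 0.3]
finger_gap: 46.1
```

Emit:
play_rows:
  commands:
    - {"x": 0.001, "y": 0, "z": 0, "wx": 0, "wy": 0, "wz": 0, "grip": 0.4}
    - {"x": 0, "y": 0, "z": 0, "wx": 0, "wy": 0, "wz": 0, "grip": 0.4}

```text
clock: 8.57
eef_pos: [613.6, 146.5, 20.5]
eef_rot: [-3.141, 0.002, 1.544]
wrist_force: [-3.3, -10.8, 1.9]
finger_gap: 46.1
```

The −y force reached 11 N, so the block is flush on the fence. I'll back off the force, lower to the bed and release.

Emit:
play_rows:
  commands:
    - {"x": -0.0015, "y": 0, "z": 0, "wx": 0, "wy": 0, "wz": 0, "grip": 0.4}
    - {"x": 0, "y": 0, "z": 0.001, "wx": 0, "wy": 0, "wz": 0, "grip": 0.4}
    - {"x": 0, "y": 0, "z": 0, "wx": 0, "wy": 0, "wz": 0, "grip": 0.4}

```text
clock: 8.95
eef_pos: [613.7, 146.4, 20.0]
eef_rot: [3.141, 0.0, 1.545]
wrist_force: [-2.7, -4.8, 4.2]
finger_gap: 45.7
```

Emit:
play_rows:
  commands:
    - {"x": 0, "y": 0, "z": 0, "wx": 0, "wy": 0, "wz": 0, "grip": 0.55}
    - {"x": 0, "y": 0, "z": 0, "wx": 0, "wy": 0, "wz": 0, "grip": 0.66}
    - {"x": 0, "y": 0, "z": 0, "wx": 0, "wy": 0, "wz": 0, "grip": 0.66}
    - {"x": 0, "y": 0, "z": 0, "wx": 0, "wy": 0, "wz": 0, "grip": 0.66}
    - {"x": 0, "y": 0, "z": -0.03, "wx": 0, "wy": 0, "wz": 0, "grip": 0.66}
    - {"x": 0, "y": 0, "z": -0.05, "wx": 0, "wy": 0, "wz": 0, "grip": 0.66}
    - {"x": 0, "y": 0, "z": -0.06, "wx": 0, "wy": 0, "wz": 0, "grip": 0.66}
    - {"x": 0, "y": 0, "z": -0.06, "wx": 0, "wy": 0, "wz": 0, "grip": 0.66}
    - {"x": 0, "y": 0, "z": 0, "wx": 0, "wy": 0, "wz": 0, "grip": 0.66}

```text
clock: 10.07
eef_pos: [615.1, 146.9, 224.8]
eef_rot: [3.133, -0.002, 1.545]
wrist_force: [-0.6, 0.0, -0.5]
finger_gap: 62.0
```

Run:
```python
from h import *
s=manip.read_state();print(s["eef_pos"].round(1),s["eef_rot"].round(3),s["wrist_force"].round(1))
p,d=manip.camera("side");cv2.imwrite("pics/s3.png",cv2.resize(p[180:400,190:470,::-1],None,fx=2.7,fy=2.7))
```

```text
[615.1 146.9 224.8] [ 3.133e+00 -2.000e-03  1.545e+00] [-0.6  0.  -0.5]
```

View pics/s3.png

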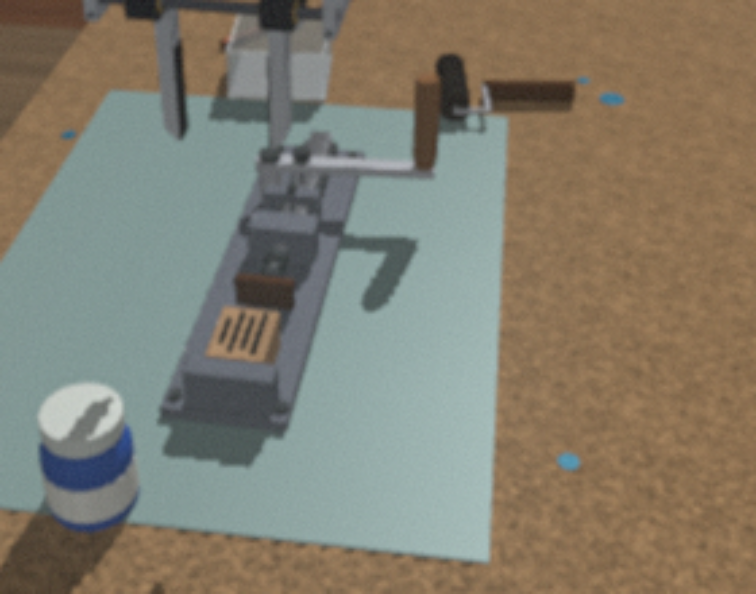

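The block stands flush against the fence at image (243,333), with its strips lengthwise and up. Next I'll move above the handle and turn so the jaws open along the stroke.

Emit:
play_rows:
  commands:
    - {"x": -0.0406, "y": -0.0194, "z": 0, "wx": 0, "wy": 0, "wz": 0, "grip": 0.66}
    - {"x": -0.0406, "y": -0.0194, "z": 0, "wx": 0, "wy": 0, "wz": 0, "grip": 0.66}
    - {"x": -0.0406, "y": -0.0194, "z": 0, "wx": 0, "wy": 0, "wz": 0, "grip": 0.66}
    - {"x": -0.0406, "y": -0.0194, "z": 0, "wx": 0, "wy": 0, "wz": 0, "grip": 0.66}
    - {"x": -0.0406, "y": -0.0194, "z": 0, "wx": 0, "wy": 0, "wz": 0, "grip": 0.66}
    - {"x": -0.0406, "y": -0.0194, "z": 0, "wx": 0, "wy": 0, "wz": 0, "grip": 0.66}
    - {"x": 0, "y": 0, "z": 0, "wx": 0, "wy": 0, "wz": 9.8, "grip": 0.66}
    - {"x": 0, "y": 0, "z": 0, "wx": 0, "wy": 0, "wz": 9.8, "grip": 0.66}
    - {"x": 0, "y": 0, "z": 0, "wx": 0, "wy": 0, "wz": 9.8, "grip": 0.66}
    - {"x": 0, "y": 0, "z": 0, "wx": 0, "wy": 0, "wz": 9.8, "grip": 0.66}
    - {"x": 0, "y": 0, "z": 0, "wx": 0, "wy": 0, "wz": 9.8, "grip": 0.66}
    - {"x": 0, "y": 0, "z": 0, "wx": 0, "wy": 0, "wz": 9.8, "grip": 0.66}
    - {"x": 0, "y": 0, "z": 0, "wx": 0, "wy": 0, "wz": 9.8, "grip": 0.66}
    - {"x": 0, "y": 0, "z": 0, "wx": 0, "wy": 0, "wz": 9.8, "grip": 0.66}
    - {"x": 0, "y": 0, "z": 0, "wx": 0, "wy": 0, "wz": 10.1, "grip": 0.66}
    - {"x": 0, "y": 0, "z": 0, "wx": 0, "wy": 0, "wz": 0, "grip": 0.66}
    - {"x": 0, "y": 0, "z": 0, "wx": 0, "wy": 0, "wz": 0, "grip": 0.66}

```text
clock: 12.25
eef_pos: [490.6, -93.8, 218.7]
eef_rot: [-3.141, 0.001, 0.004]
wrist_force: [1.0, -0.3, -1.0]
finger_gap: 62.2
```

Emit:
play_rows:
  commands:
    - {"x": 0.002, "y": 0, "z": 0.03, "wx": 0, "wy": 0, "wz": 0, "grip": 0.66}
    - {"x": 0, "y": 0, "z": 0.03, "wx": 0, "wy": 0, "wz": 0, "grip": 0.66}
    - {"x": 0, "y": 0, "z": 0.03, "wx": 0, "wy": 0, "wz": 0, "grip": 0.66}
    - {"x": 0, "y": 0, "z": 0.021, "wx": 0, "wy": 0, "wz": 0, "grip": 0.66}
    - {"x": 0, "y": 0, "z": 0, "wx": 0, "wy": 0, "wz": 0, "grip": 0.3}
    - {"x": 0, "y": 0, "z": 0, "wx": 0, "wy": 0, "wz": 0, "grip": 0.2}
    - {"x": 0, "y": 0, "z": 0, "wx": 0, "wy": 0, "wz": 0, "grip": 0.2}
    - {"x": 0, "y": 0, "z": 0, "wx": 0, "wy": 0, "wz": 0, "grip": 0.2}
    - {"x": 0, "y": 0, "z": 0, "wx": 0, "wy": 0, "wz": 0, "grip": 0.2}
  squeeze: 15

```text
clock: 13.38
eef_pos: [493.0, -93.9, 109.0]
eef_rot: [3.141, -0.001, 0.0]
wrist_force: [-0.3, 1.4, 4.8]
finger_gap: 23.8
```

Run:
```python
from h import *
s=manip.read_state();print(s["eef_pos"].round(1),s["wrist_force"].round(1),s["finger_gap"])
p,d=manip.camera("side");cv2.imwrite("pics/s4.png",cv2.resize(p[130:350,220:500,::-1],None,fx=2.7,fy=2.7))
```

```text
[493.  -93.9 109. ] [-0.3  1.4  4.8] 23.80297957587296
```

View pics/s4.png

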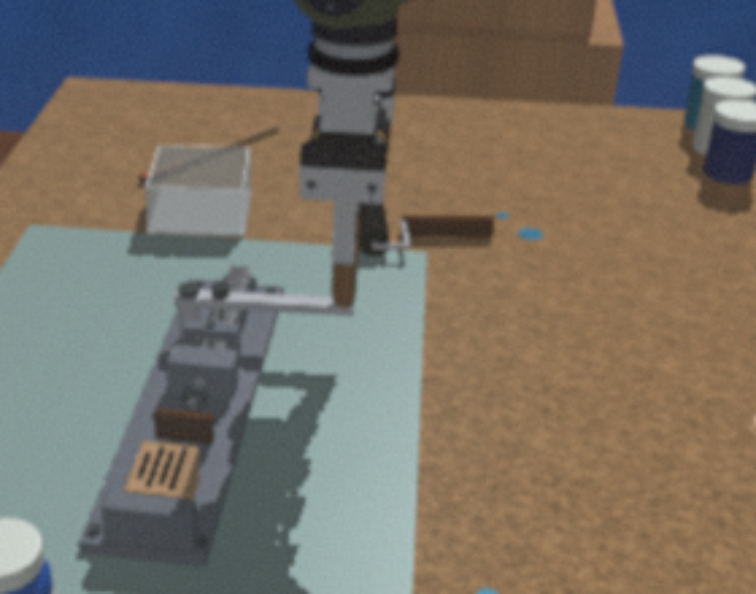

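The handle is gripped (gap 23.8 mm). I'll swing it back towards home and feel for the stop.

Emit:
play_rows:
  commands:
    - {"x": 0.0005, "y": 0.006, "z": 0, "wx": 0, "wy": 0, "wz": 0, "grip": 0.2}
    - {"x": 0.0005, "y": 0.006, "z": 0, "wx": 0, "wy": 0, "wz": 0, "grip": 0.2}
    - {"x": 0.001, "y": 0.006, "z": 0, "wx": 0, "wy": 0, "wz": 0, "grip": 0.2}
    - {"x": 0, "y": 0, "z": 0, "wx": 0, "wy": 0, "wz": 0, "grip": 0.2}

```text
clock: 13.92
eef_pos: [495.2, -112.3, 108.9]
eef_rot: [3.141, -0.001, -0.0]
wrist_force: [-0.1, 0.4, 5.5]
finger_gap: 23.7
```

Emit:
play_rows:
  commands:
    - {"x": 0.0005, "y": 0.003, "z": 0, "wx": 0, "wy": 0, "wz": 0, "grip": 0.2}
    - {"x": 0, "y": 0, "z": 0, "wx": 0, "wy": 0, "wz": 0, "grip": 0.2}

```text
clock: 14.18
eef_pos: [495.6, -115.0, 108.9]
eef_rot: [3.142, -0.001, 0.0]
wrist_force: [-0.9, 0.9, 5.8]
finger_gap: 23.5
```

Emit:
play_rows:
  commands:
    - {"x": 0.0005, "y": 0.002, "z": 0, "wx": 0, "wy": 0, "wz": 0, "grip": 0.2}
    - {"x": 0, "y": 0, "z": 0, "wx": 0, "wy": 0, "wz": 0, "grip": 0.2}

```text
clock: 14.42
eef_pos: [496.2, -116.9, 108.9]
eef_rot: [3.142, -0.001, 0.0]
wrist_force: [-0.5, 1.9, 5.1]
finger_gap: 23.7
```

Emit:
play_rows:
  commands:
    - {"x": 0.0005, "y": 0.002, "z": 0, "wx": 0, "wy": 0, "wz": 0, "grip": 0.2}
    - {"x": 0, "y": 0, "z": 0, "wx": 0, "wy": 0, "wz": 0, "grip": 0.2}

```text
clock: 14.68
eef_pos: [496.6, -118.9, 108.9]
eef_rot: [3.142, -0.001, 0.0]
wrist_force: [-0.4, 1.5, 5.1]
finger_gap: 23.8
```

Emit:
play_rows:
  commands:
    - {"x": 0.0005, "y": 0.001, "z": 0, "wx": 0, "wy": 0, "wz": 0, "grip": 0.2}
    - {"x": 0, "y": 0, "z": 0, "wx": 0, "wy": 0, "wz": 0, "grip": 0.2}

```text
clock: 14.92
eef_pos: [496.8, -119.5, 108.9]
eef_rot: [-3.141, 0.0, 0.0]
wrist_force: [-3.5, 4.1, 7.2]
finger_gap: 23.9
```

The home stop is at about (496.3,-119.3). First power stroke, to a lever angle of about 0.44, with a hold there to read the force:

Emit:
play_rows:
  commands:
    - {"x": -0.0015, "y": -0.008, "z": 0, "wx": 0, "wy": 0, "wz": 0, "grip": 0.2}
    - {"x": -0.001, "y": -0.008, "z": 0, "wx": 0, "wy": 0, "wz": 0, "grip": 0.2}
    - {"x": -0.001, "y": -0.008, "z": 0, "wx": 0, "wy": 0, "wz": 0, "grip": 0.2}
    - {"x": -0.0005, "y": -0.008, "z": 0, "wx": 0, "wy": 0, "wz": 0, "grip": 0.2}
    - {"x": 0.0005, "y": -0.008, "z": 0, "wx": 0, "wy": 0, "wz": 0, "grip": 0.2}
    - {"x": 0.0005, "y": -0.008, "z": 0, "wx": 0, "wy": 0, "wz": 0, "grip": 0.2}
    - {"x": 0.001, "y": -0.008, "z": 0, "wx": 0, "wy": 0, "wz": 0, "grip": 0.2}
    - {"x": 0.0015, "y": -0.008, "z": 0, "wx": 0, "wy": 0, "wz": 0, "grip": 0.2}
    - {"x": 0, "y": 0, "z": 0, "wx": 0, "wy": 0, "wz": 0, "grip": 0.2}
    - {"x": 0, "y": 0, "z": 0, "wx": 0, "wy": 0, "wz": 0, "grip": 0.2}

```text
clock: 16.18
eef_pos: [496.3, -55.7, 108.3]
eef_rot: [-3.141, 0.0, 0.0]
wrist_force: [0.2, 0.5, 2.6]
finger_gap: 24.0
```

Run:
```python
from h import *
s=manip.read_state();print(s["eef_pos"].round(1),s["wrist_force"].round(1),s["finger_gap"])
p,d=manip.camera("side");cv2.imwrite("pics/s5.png",cv2.resize(p[200:350,220:400,::-1],None,fx=4,fy=4))
W=world("side",d);q=W[(W[...,2]>30)&(W[...,2]<48)&(abs(W[...,0]-612)<15)&(W[...,1]>40)&(W[...,1]<116)];print(np.percentile(q[:,1],[2,50,98]))
```

```text
[496.3 -55.7 108.3] [0.2 0.5 2.6] 23.998895948525544
[40.73787889 83.15051429 90.98574854]
```

View pics/s5.png

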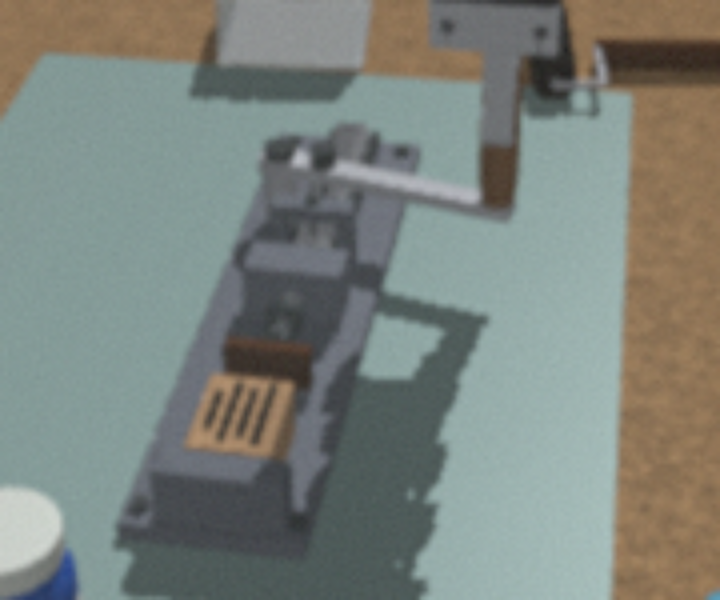

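The pad advanced and the handle force is low. Next stroke:

Emit:
play_rows:
  commands:
    - {"x": -0.0015, "y": 0.0079, "z": 0, "wx": 0, "wy": 0, "wz": 0, "grip": 0.2}
    - {"x": -0.001, "y": 0.0079, "z": 0, "wx": 0, "wy": 0, "wz": 0, "grip": 0.2}
    - {"x": -0.0005, "y": 0.0079, "z": 0, "wx": 0, "wy": 0, "wz": 0, "grip": 0.2}
    - {"x": -0.0005, "y": 0.0079, "z": 0, "wx": 0, "wy": 0, "wz": 0, "grip": 0.2}
    - {"x": 0.0005, "y": 0.0079, "z": 0, "wx": 0, "wy": 0, "wz": 0, "grip": 0.2}
    - {"x": 0.0005, "y": 0.0079, "z": 0, "wx": 0, "wy": 0, "wz": 0, "grip": 0.2}
    - {"x": 0.001, "y": 0.0079, "z": 0, "wx": 0, "wy": 0, "wz": 0, "grip": 0.2}
    - {"x": 0.0015, "y": 0.0079, "z": 0, "wx": 0, "wy": 0, "wz": 0, "grip": 0.2}
    - {"x": 0, "y": 0, "z": 0, "wx": 0, "wy": 0, "wz": 0, "grip": 0.2}
    - {"x": -0.0015, "y": -0.0079, "z": 0, "wx": 0, "wy": 0, "wz": 0, "grip": 0.2}
    - {"x": -0.001, "y": -0.0079, "z": 0, "wx": 0, "wy": 0, "wz": 0, "grip": 0.2}
    - {"x": -0.0005, "y": -0.0079, "z": 0, "wx": 0, "wy": 0, "wz": 0, "grip": 0.2}
    - {"x": -0.0005, "y": -0.0079, "z": 0, "wx": 0, "wy": 0, "wz": 0, "grip": 0.2}
    - {"x": 0.0005, "y": -0.0079, "z": 0, "wx": 0, "wy": 0, "wz": 0, "grip": 0.2}
    - {"x": 0.0005, "y": -0.0079, "z": 0, "wx": 0, "wy": 0, "wz": 0, "grip": 0.2}
    - {"x": 0.001, "y": -0.0079, "z": 0, "wx": 0, "wy": 0, "wz": 0, "grip": 0.2}
    - {"x": 0.0015, "y": -0.0079, "z": 0, "wx": 0, "wy": 0, "wz": 0, "grip": 0.2}
    - {"x": 0, "y": 0, "z": 0, "wx": 0, "wy": 0, "wz": 0, "grip": 0.2}
    - {"x": 0, "y": 0, "z": 0, "wx": 0, "wy": 0, "wz": 0, "grip": 0.2}

```text
clock: 18.6
eef_pos: [496.3, -55.7, 108.4]
eef_rot: [-3.141, 0.0, 0.0]
wrist_force: [-0.2, 0.2, -2.9]
finger_gap: 23.6
```

```bash
cat > look.py <<'E'
from h import *
import sys
s=manip.read_state();print(s["eef_pos"].round(1),s["wrist_force"].round(1),s["finger_gap"])
p,d=manip.camera("side");cv2.imwrite(sys.argv[1],cv2.resize(p[200:350,220:400,::-1],None,fx=4,fy=4,interpolation=cv2.INTER_CUBIC))
E
python3 look.py pics/s6.png
```

```text
[496.3 -55.7 108.4] [-0.2  0.2 -2.9] 23.620850403788754
```

View pics/s6.png

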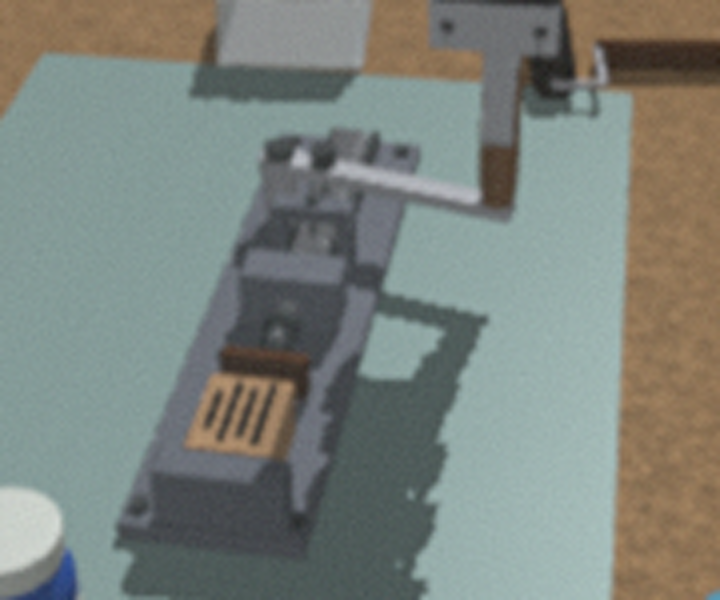

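The pad advanced one tooth (its top edge went from row 340 to 350) and the force is still low. Another stroke:

Emit:
play_rows:
  commands:
    - {"x": -0.0015, "y": 0.0079, "z": 0, "wx": 0, "wy": 0, "wz": 0, "grip": 0.2}
    - {"x": -0.001, "y": 0.0079, "z": 0, "wx": 0, "wy": 0, "wz": 0, "grip": 0.2}
    - {"x": -0.0005, "y": 0.0079, "z": 0, "wx": 0, "wy": 0, "wz": 0, "grip": 0.2}
    - {"x": -0.0005, "y": 0.0079, "z": 0, "wx": 0, "wy": 0, "wz": 0, "grip": 0.2}
    - {"x": 0.0005, "y": 0.0079, "z": 0, "wx": 0, "wy": 0, "wz": 0, "grip": 0.2}
    - {"x": 0.0005, "y": 0.0079, "z": 0, "wx": 0, "wy": 0, "wz": 0, "grip": 0.2}
    - {"x": 0.001, "y": 0.0079, "z": 0, "wx": 0, "wy": 0, "wz": 0, "grip": 0.2}
    - {"x": 0.0015, "y": 0.0079, "z": 0, "wx": 0, "wy": 0, "wz": 0, "grip": 0.2}
    - {"x": 0, "y": 0, "z": 0, "wx": 0, "wy": 0, "wz": 0, "grip": 0.2}
    - {"x": -0.0015, "y": -0.0079, "z": 0, "wx": 0, "wy": 0, "wz": 0, "grip": 0.2}
    - {"x": -0.001, "y": -0.0079, "z": 0, "wx": 0, "wy": 0, "wz": 0, "grip": 0.2}
    - {"x": -0.0005, "y": -0.0079, "z": 0, "wx": 0, "wy": 0, "wz": 0, "grip": 0.2}
    - {"x": -0.0005, "y": -0.0079, "z": 0, "wx": 0, "wy": 0, "wz": 0, "grip": 0.2}
    - {"x": 0.0005, "y": -0.0079, "z": 0, "wx": 0, "wy": 0, "wz": 0, "grip": 0.2}
    - {"x": 0.0005, "y": -0.0079, "z": 0, "wx": 0, "wy": 0, "wz": 0, "grip": 0.2}
    - {"x": 0.001, "y": -0.0079, "z": 0, "wx": 0, "wy": 0, "wz": 0, "grip": 0.2}
    - {"x": 0.0015, "y": -0.0079, "z": 0, "wx": 0, "wy": 0, "wz": 0, "grip": 0.2}
    - {"x": 0, "y": 0, "z": 0, "wx": 0, "wy": 0, "wz": 0, "grip": 0.2}
    - {"x": 0, "y": 0, "z": 0, "wx": 0, "wy": 0, "wz": 0, "grip": 0.2}

```text
clock: 21.02
eef_pos: [496.2, -55.7, 108.3]
eef_rot: [-3.141, 0.0, 0.0]
wrist_force: [-1.1, 1.4, -1.1]
finger_gap: 23.7
```

```bash
python3 look.py pics/s7.png
```

```text
[496.2 -55.7 108.3] [-1.1  1.4 -1.1] 23.719104729041725
```

View pics/s7.png

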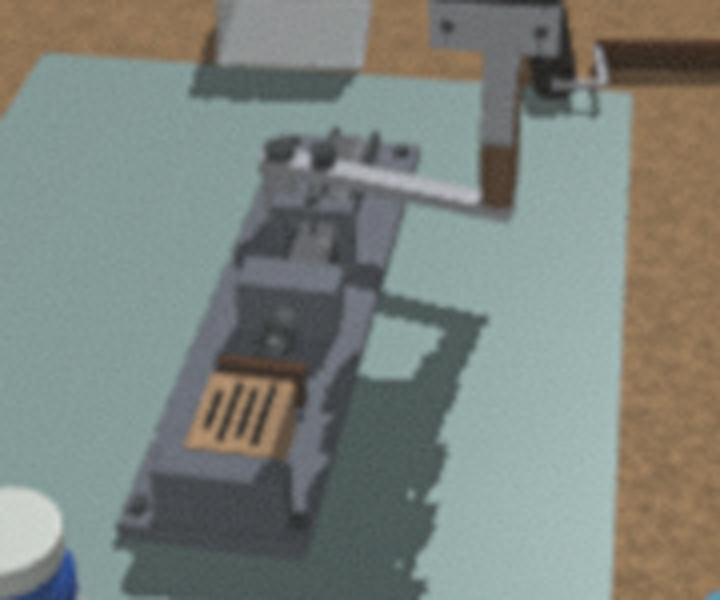

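The pad's top edge is at row 358, still short of the block, and the force is low. Another stroke:

Emit:
play_rows:
  commands:
    - {"x": -0.0015, "y": 0.0079, "z": 0, "wx": 0, "wy": 0, "wz": 0, "grip": 0.2}
    - {"x": -0.001, "y": 0.0079, "z": 0, "wx": 0, "wy": 0, "wz": 0, "grip": 0.2}
    - {"x": -0.0005, "y": 0.0079, "z": 0, "wx": 0, "wy": 0, "wz": 0, "grip": 0.2}
    - {"x": -0.0005, "y": 0.0079, "z": 0, "wx": 0, "wy": 0, "wz": 0, "grip": 0.2}
    - {"x": 0.0005, "y": 0.0079, "z": 0, "wx": 0, "wy": 0, "wz": 0, "grip": 0.2}
    - {"x": 0.0005, "y": 0.0079, "z": 0, "wx": 0, "wy": 0, "wz": 0, "grip": 0.2}
    - {"x": 0.001, "y": 0.0079, "z": 0, "wx": 0, "wy": 0, "wz": 0, "grip": 0.2}
    - {"x": 0.0015, "y": 0.0079, "z": 0, "wx": 0, "wy": 0, "wz": 0, "grip": 0.2}
    - {"x": 0, "y": 0, "z": 0, "wx": 0, "wy": 0, "wz": 0, "grip": 0.2}
    - {"x": -0.0015, "y": -0.0079, "z": 0, "wx": 0, "wy": 0, "wz": 0, "grip": 0.2}
    - {"x": -0.001, "y": -0.0079, "z": 0, "wx": 0, "wy": 0, "wz": 0, "grip": 0.2}
    - {"x": -0.0005, "y": -0.0079, "z": 0, "wx": 0, "wy": 0, "wz": 0, "grip": 0.2}
    - {"x": -0.0005, "y": -0.0079, "z": 0, "wx": 0, "wy": 0, "wz": 0, "grip": 0.2}
    - {"x": 0.0005, "y": -0.0079, "z": 0, "wx": 0, "wy": 0, "wz": 0, "grip": 0.2}
    - {"x": 0.0005, "y": -0.0079, "z": 0, "wx": 0, "wy": 0, "wz": 0, "grip": 0.2}
    - {"x": 0.001, "y": -0.0079, "z": 0, "wx": 0, "wy": 0, "wz": 0, "grip": 0.2}
    - {"x": 0.0015, "y": -0.0079, "z": 0, "wx": 0, "wy": 0, "wz": 0, "grip": 0.2}
    - {"x": 0, "y": 0, "z": 0, "wx": 0, "wy": 0, "wz": 0, "grip": 0.2}
    - {"x": 0, "y": 0, "z": 0, "wx": 0, "wy": 0, "wz": 0, "grip": 0.2}

```text
clock: 23.45
eef_pos: [496.2, -55.7, 108.3]
eef_rot: [-3.141, 0.0, 0.0]
wrist_force: [-2.2, 0.0, -1.4]
finger_gap: 24.2
```

```bash
python3 look.py pics/s8.png
```

```text
[496.2 -55.7 108.3] [-2.2  0.  -1.4] 24.202911197465284
```

View pics/s8.png

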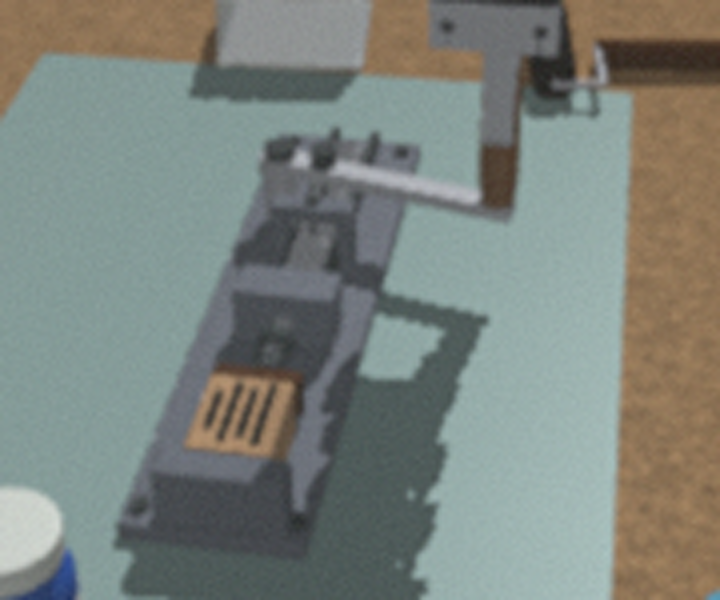

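The pad's rear edge is at row 368 and the force is near zero. Another stroke:

Emit:
play_rows:
  commands:
    - {"x": -0.0015, "y": 0.0079, "z": 0, "wx": 0, "wy": 0, "wz": 0, "grip": 0.2}
    - {"x": -0.001, "y": 0.0079, "z": 0, "wx": 0, "wy": 0, "wz": 0, "grip": 0.2}
    - {"x": -0.0005, "y": 0.0079, "z": 0, "wx": 0, "wy": 0, "wz": 0, "grip": 0.2}
    - {"x": -0.0005, "y": 0.0079, "z": 0, "wx": 0, "wy": 0, "wz": 0, "grip": 0.2}
    - {"x": 0.0005, "y": 0.0079, "z": 0, "wx": 0, "wy": 0, "wz": 0, "grip": 0.2}
    - {"x": 0.0005, "y": 0.0079, "z": 0, "wx": 0, "wy": 0, "wz": 0, "grip": 0.2}
    - {"x": 0.001, "y": 0.0079, "z": 0, "wx": 0, "wy": 0, "wz": 0, "grip": 0.2}
    - {"x": 0.0015, "y": 0.0079, "z": 0, "wx": 0, "wy": 0, "wz": 0, "grip": 0.2}
    - {"x": 0, "y": 0, "z": 0, "wx": 0, "wy": 0, "wz": 0, "grip": 0.2}
    - {"x": -0.0015, "y": -0.0079, "z": 0, "wx": 0, "wy": 0, "wz": 0, "grip": 0.2}
    - {"x": -0.001, "y": -0.0079, "z": 0, "wx": 0, "wy": 0, "wz": 0, "grip": 0.2}
    - {"x": -0.0005, "y": -0.0079, "z": 0, "wx": 0, "wy": 0, "wz": 0, "grip": 0.2}
    - {"x": -0.0005, "y": -0.0079, "z": 0, "wx": 0, "wy": 0, "wz": 0, "grip": 0.2}
    - {"x": 0.0005, "y": -0.0079, "z": 0, "wx": 0, "wy": 0, "wz": 0, "grip": 0.2}
    - {"x": 0.0005, "y": -0.0079, "z": 0, "wx": 0, "wy": 0, "wz": 0, "grip": 0.2}
    - {"x": 0.001, "y": -0.0079, "z": 0, "wx": 0, "wy": 0, "wz": 0, "grip": 0.2}
    - {"x": 0.0015, "y": -0.0079, "z": 0, "wx": 0, "wy": 0, "wz": 0, "grip": 0.2}
    - {"x": 0, "y": 0, "z": 0, "wx": 0, "wy": 0, "wz": 0, "grip": 0.2}
    - {"x": 0, "y": 0, "z": 0, "wx": 0, "wy": 0, "wz": 0, "grip": 0.2}

```text
clock: 25.88
eef_pos: [496.2, -55.7, 108.4]
eef_rot: [-3.141, 0.0, 0.0]
wrist_force: [-0.5, -0.9, -2.1]
finger_gap: 23.8
```

```bash
python3 look.py pics/s9.png
```

```text
[496.2 -55.7 108.4] [-0.5 -0.9 -2.1] 23.798063762130123
```

View pics/s9.png

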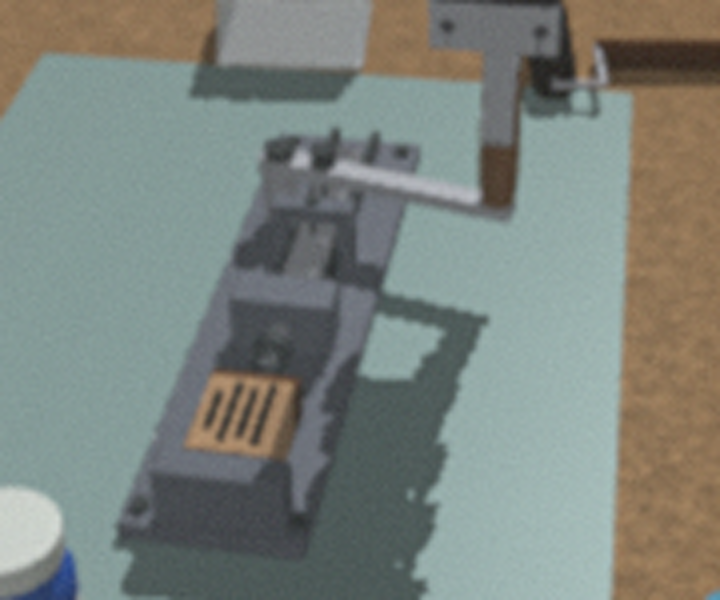

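The pad is now almost hidden behind the block's near end, and the force is only about 1 N. One more stroke:

Emit:
play_rows:
  commands:
    - {"x": -0.0015, "y": 0.0079, "z": 0, "wx": 0, "wy": 0, "wz": 0, "grip": 0.2}
    - {"x": -0.001, "y": 0.0079, "z": 0, "wx": 0, "wy": 0, "wz": 0, "grip": 0.2}
    - {"x": -0.0005, "y": 0.0079, "z": 0, "wx": 0, "wy": 0, "wz": 0, "grip": 0.2}
    - {"x": -0.0005, "y": 0.0079, "z": 0, "wx": 0, "wy": 0, "wz": 0, "grip": 0.2}
    - {"x": 0.0005, "y": 0.0079, "z": 0, "wx": 0, "wy": 0, "wz": 0, "grip": 0.2}
    - {"x": 0.0005, "y": 0.0079, "z": 0, "wx": 0, "wy": 0, "wz": 0, "grip": 0.2}
    - {"x": 0.001, "y": 0.0079, "z": 0, "wx": 0, "wy": 0, "wz": 0, "grip": 0.2}
    - {"x": 0.0015, "y": 0.0079, "z": 0, "wx": 0, "wy": 0, "wz": 0, "grip": 0.2}
    - {"x": 0, "y": 0, "z": 0, "wx": 0, "wy": 0, "wz": 0, "grip": 0.2}
    - {"x": -0.0015, "y": -0.0079, "z": 0, "wx": 0, "wy": 0, "wz": 0, "grip": 0.2}
    - {"x": -0.001, "y": -0.0079, "z": 0, "wx": 0, "wy": 0, "wz": 0, "grip": 0.2}
    - {"x": -0.0005, "y": -0.0079, "z": 0, "wx": 0, "wy": 0, "wz": 0, "grip": 0.2}
    - {"x": -0.0005, "y": -0.0079, "z": 0, "wx": 0, "wy": 0, "wz": 0, "grip": 0.2}
    - {"x": 0.0005, "y": -0.0079, "z": 0, "wx": 0, "wy": 0, "wz": 0, "grip": 0.2}
    - {"x": 0.0005, "y": -0.0079, "z": 0, "wx": 0, "wy": 0, "wz": 0, "grip": 0.2}
    - {"x": 0.001, "y": -0.0079, "z": 0, "wx": 0, "wy": 0, "wz": 0, "grip": 0.2}
    - {"x": 0.0015, "y": -0.0079, "z": 0, "wx": 0, "wy": 0, "wz": 0, "grip": 0.2}
    - {"x": 0, "y": 0, "z": 0, "wx": 0, "wy": 0, "wz": 0, "grip": 0.2}
    - {"x": 0, "y": 0, "z": 0, "wx": 0, "wy": 0, "wz": 0, "grip": 0.2}

```text
clock: 28.3
eef_pos: [496.1, -55.6, 108.3]
eef_rot: [3.141, 0.001, 0.001]
wrist_force: [-3.0, -4.9, 0.1]
finger_gap: 23.9
```

Emit:
play_rows:
  commands:
    - {"x": 0, "y": 0, "z": 0, "wx": 0, "wy": 0, "wz": 0, "grip": 0.2}

```text
clock: 28.42
eef_pos: [496.1, -55.6, 108.3]
eef_rot: [3.141, 0.001, 0.0]
wrist_force: [-3.0, -3.5, 0.7]
finger_gap: 23.4
```

```bash
python3 look.py pics/s10.png
```

```text
[496.1 -55.6 108.3] [-3.  -3.5  0.7] 23.43163462059685
```

View pics/s10.png

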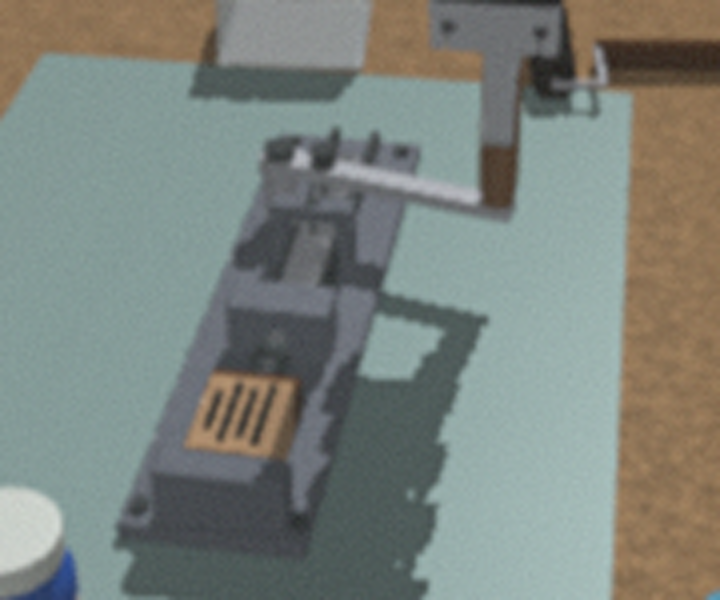

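The pad is hidden behind the block and the handle pushes back with about 4–5 N. A few more held readings will average out the noise.

Emit:
play_rows:
  commands:
    - {"x": 0, "y": 0, "z": 0, "wx": 0, "wy": 0, "wz": 0, "grip": 0.2}

```text
clock: 28.6
eef_pos: [496.0, -55.6, 108.3]
eef_rot: [3.141, 0.001, 0.0]
wrist_force: [-3.2, -4.1, -0.2]
finger_gap: 24.2
```

Emit:
play_rows:
  commands:
    - {"x": 0, "y": 0, "z": 0, "wx": 0, "wy": 0, "wz": 0, "grip": 0.2}

```text
clock: 28.72
eef_pos: [496.1, -55.7, 108.3]
eef_rot: [3.141, 0.001, 0.0]
wrist_force: [-2.6, -4.6, -0.1]
finger_gap: 23.9
```

Emit:
play_rows:
  commands:
    - {"x": 0, "y": 0, "z": 0, "wx": 0, "wy": 0, "wz": 0, "grip": 0.2}

```text
clock: 28.85
eef_pos: [496.1, -55.7, 108.3]
eef_rot: [3.141, 0.001, 0.0]
wrist_force: [-3.2, -3.0, -1.1]
finger_gap: 23.7
```

Emit:
play_rows:
  commands:
    - {"x": 0, "y": 0, "z": 0, "wx": 0, "wy": 0, "wz": 0, "grip": 0.2}

```text
clock: 28.98
eef_pos: [496.1, -55.7, 108.3]
eef_rot: [3.141, 0.001, 0.0]
wrist_force: [-3.3, -3.0, 0.6]
finger_gap: 24.0
```

Emit:
play_rows:
  commands:
    - {"x": 0, "y": 0, "z": 0, "wx": 0, "wy": 0, "wz": 0, "grip": 0.2}

```text
clock: 29.1
eef_pos: [496.0, -55.7, 108.3]
eef_rot: [3.141, 0.001, 0.0]
wrist_force: [-2.6, -4.6, 0.5]
finger_gap: 23.6
```

The mean tangential push-back is about 4.4 N, or roughly 20 N of clamping. Another tooth would give about 38 N, which is past firm, so I stop here. I'll swing the handle home and let go.

Emit:
play_rows:
  commands:
    - {"x": -0.0015, "y": 0.0079, "z": 0, "wx": 0, "wy": 0, "wz": 0, "grip": 0.2}
    - {"x": -0.001, "y": 0.0079, "z": 0, "wx": 0, "wy": 0, "wz": 0, "grip": 0.2}
    - {"x": -0.0005, "y": 0.0079, "z": 0, "wx": 0, "wy": 0, "wz": 0, "grip": 0.2}
    - {"x": -0.0005, "y": 0.0079, "z": 0, "wx": 0, "wy": 0, "wz": 0, "grip": 0.2}
    - {"x": 0.0005, "y": 0.0079, "z": 0, "wx": 0, "wy": 0, "wz": 0, "grip": 0.2}
    - {"x": 0.0005, "y": 0.0079, "z": 0, "wx": 0, "wy": 0, "wz": 0, "grip": 0.2}
    - {"x": 0.001, "y": 0.0079, "z": 0, "wx": 0, "wy": 0, "wz": 0, "grip": 0.2}
    - {"x": 0.0015, "y": 0.0082, "z": 0, "wx": 0, "wy": 0, "wz": 0, "grip": 0.2}
    - {"x": 0, "y": 0, "z": 0, "wx": 0, "wy": 0, "wz": 0, "grip": 0.2}
    - {"x": 0, "y": 0, "z": 0, "wx": 0, "wy": 0, "wz": 0, "grip": 0.2}

```text
clock: 30.35
eef_pos: [496.4, -119.5, 108.5]
eef_rot: [-3.141, 0.0, -0.0]
wrist_force: [-2.5, 3.3, 1.7]
finger_gap: 23.7
```

```bash
python3 look.py pics/s11.png
```

```text
[ 496.4 -119.5  108.5] [-2.5  3.3  1.7] 23.6776977020994
```

View pics/s11.png

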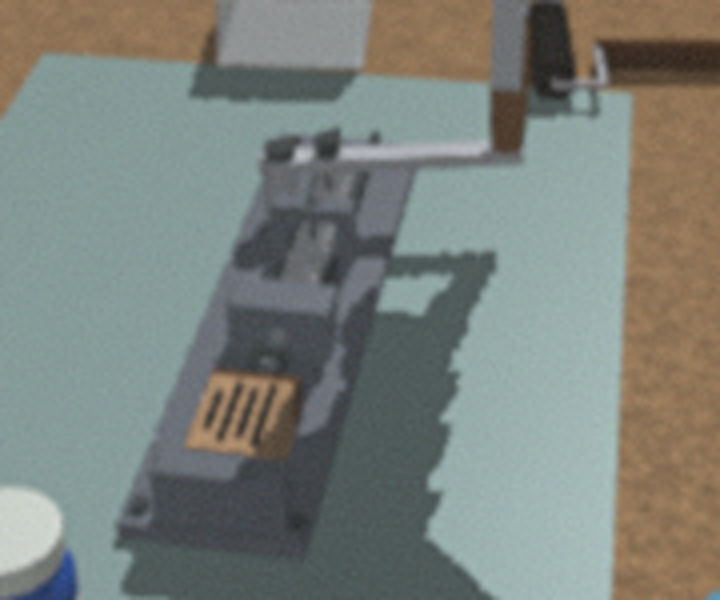

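The lever is on its home stop. I'll release and lift clear.

Emit:
play_rows:
  commands:
    - {"x": 0, "y": 0, "z": 0, "wx": 0, "wy": 0, "wz": 0, "grip": 0.4}
    - {"x": 0, "y": 0, "z": 0, "wx": 0, "wy": 0, "wz": 0, "grip": 0.6}
    - {"x": 0, "y": 0, "z": 0, "wx": 0, "wy": 0, "wz": 0, "grip": 0.6}
    - {"x": 0, "y": 0, "z": 0, "wx": 0, "wy": 0, "wz": 0, "grip": 0.6}
    - {"x": 0, "y": 0, "z": -0.03, "wx": 0, "wy": 0, "wz": 0, "grip": 0.6}
    - {"x": 0, "y": 0, "z": -0.05, "wx": 0, "wy": 0, "wz": 0, "grip": 0.6}
    - {"x": 0, "y": 0, "z": -0.05, "wx": 0, "wy": 0, "wz": 0, "grip": 0.6}
    - {"x": -0.03, "y": 0, "z": -0.03, "wx": 0, "wy": 0, "wz": 0, "grip": 0.6}
    - {"x": -0.05, "y": 0, "z": 0, "wx": 0, "wy": 0, "wz": 0, "grip": 0.6}
    - {"x": 0, "y": 0, "z": 0, "wx": 0, "wy": 0, "wz": 0, "grip": 0.6}

```text
clock: 31.65
eef_pos: [414.7, -119.3, 269.2]
eef_rot: [3.141, -0.001, -0.001]
wrist_force: [0.0, 0.3, 0.2]
finger_gap: 56.2
```

```bash
python3 look.py pics/s12.png
python3 - <<'E'
from h import *
p,d=manip.camera("top");cv2.imwrite("pics/t12.png",cv2.resize(p[170:330,160:440,::-1],None,fx=2.857,fy=2.857,interpolation=cv2.INTER_CUBIC))
p,d=manip.camera("side");cv2.imwrite("pics/s12f.png",p[:,:,::-1])
a,b=[cv2.imread(f"pics/s{k}.png",0).astype(float) for k in (10,11)]
A=a[270:345,240:325];B=b[270:345,240:325]
print("jaw shift px/4 (row) s10->s11",cv2.phaseCorrelate(A,B))
c=cv2.imread("pics/s9.png",0).astype(float)[270:345,240:325];print("s9->s10",cv2.phaseCorrelate(c,A))
E
```

```text
[ 414.7 -119.3  269.2] [0.  0.3 0.2] 56.174179539588806
jaw shift px/4 (row) s10->s11 ((-0.12621694097744296, 0.41021596689284223), 0.49438014959060633)
s9->s10 ((0.05841540950723356, 0.6100890870430291), 0.3504181140353162)
```

View pics/t12.png

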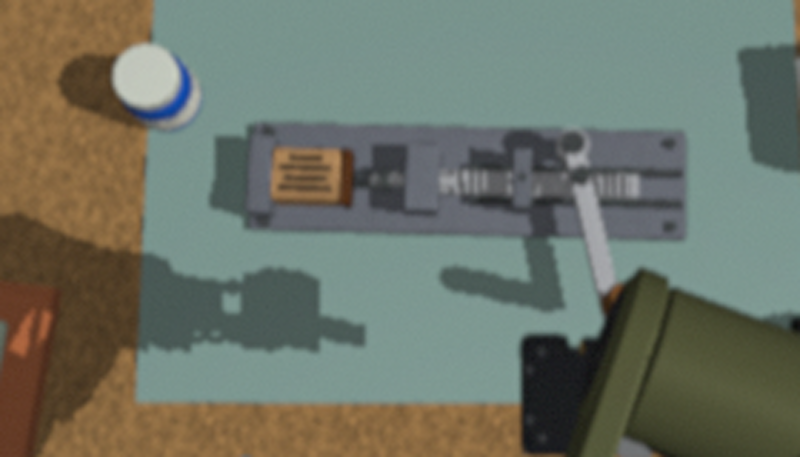

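View pics/s12f.png

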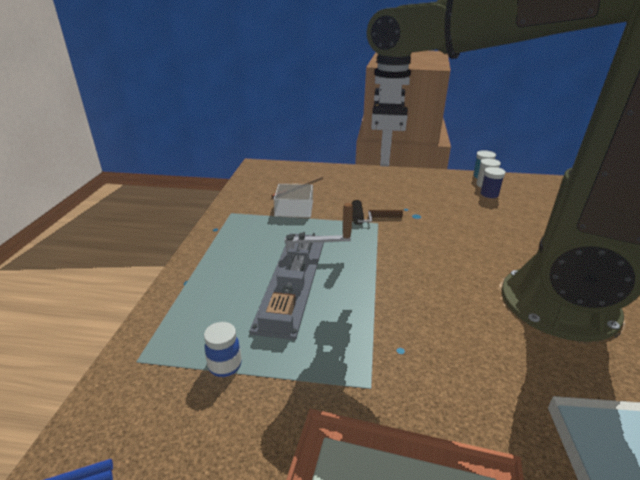

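The pad travelled about 37 mm while the jaw travelled about 46 mm. That is about 9 mm of spring compression, or roughly 18 N, which agrees with the handle force. The lever is at home, the bystanders are unmoved and the gripper is clear, so I'm handing in.

```bash
python3 -c "
from cell import manip
print(manip.sign_off())"
```

```text
the job is handed in; nothing more can be done
None
```

The job is handed in at about 32 s of the 72 s allowed. The block stands pattern up and lengthwise on the bed, flush on the fence, and is firmly clamped.

- **Placing:** I pressed the block lightly against the fence until the wrist force showed contact (about 11 N), then let go of it.
- **Clamping:** I swung the lever back to its home stop first, because it started partway at about 0.17 rad. Six full strokes followed, each checked by handle force and camera.
- **Holding force:** After the sixth stroke the handle, held at the far end, pushed back with about 4.4 N on average. That means roughly 20 N of clamping. I stopped there because one more tooth would have reached about 38 N, above the firm range.
- **Final checks:** In the last top view the jaw had moved about 9 mm further than the pad, which suggests about 18 N and agrees with the handle force. The lever is on its home stop and the gripper is open and clear of everything. The jar, tub and brayer appear unmoved.

No check failed, but two were less certain:
- **Noise:** Single force readings varied by about ±1 N.
- **Jaw settling:** I tried to measure how far the jaw settled back after the last stroke by comparing pictures. The image match was too weak to use.

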